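# Close the punching boards and ready the maul

### The job

Get the leather bench ready for punching: first push the loose punching board up against the screwed-down one until the gap between them is closed along its whole length, their ends still roughly in line. Then draw the maul out of its slanted rest, turn it so that its handle is level, and hold it with the head over the seam between the boards, the middle of the head about 18 cm above the bench, touching nothing else. Finish still holding it there, and leave the jar, the tin and the snap hook where they are.

Things in the scene. Friction and masses are not known exactly. Their poses are not given: they have to be found in the camera images.
- fixed_board: cream plastic punching board, 140 (its x) x 110 (its y) x 22 mm thick, screwed to the bench (four screw heads on top); it cannot move. Origin at the centre of its underside, z up. Its +y edge faces the loose board.
- seam (a point): point on the fixed board: middle of the top of its +y edge (the edge facing the loose board), 55 mm along +y from the board's centre and 22 mm above the bench. Axes as the fixed board: x along the seam, y from the fixed board towards the loose one.
- loose_board: cream plastic punching board, same size (140 x 110 x 22 mm, 0.25-0.45 kg, no screws), loose on the bench on the +y side of the fixed board, 15 to 50 mm away and turned up to 0.1 rad from it. It slides when pushed (1 to 5 N). Origin: centre of its underside, z up; its -y edge faces the fixed board, its +y edge is free to push on
- near_corner (a point): top corner of the loose board, at -70 mm x, -55 mm y, +22 mm z in its frame: robot-side end of the edge that faces the fixed board
- far_corner (a point): top corner of the loose board, at +70 mm x, -55 mm y, +22 mm z in its frame: far end of the edge that faces the fixed board
- rest: wooden rest screwed to the bench, base 130 (x) x 100 (y) mm, 97 mm high. Origin: centre of its underside, z up. Its square pocket (54 mm wide inside, 45 mm deep, open at the upper end) leans 45 degrees from vertical to its own -x (the robot's side): the maul is drawn out along (-0.707, 0, 0.707) in the rest's frame, 50 mm or more to be clear
- maul: wooden maul, 175 mm long, 0.2-0.33 kg, head down in the rest's pocket, handle leaning 45 degrees to the rest's -x. Round dark head 50 mm diameter, 70 mm long; pale coaxial handle 105 mm long, section 26 (x) x 24 mm (y). Origin: centre of the head's free end face, z along the axis to the handle's end. Its y starts level, along the rest's y: fingers closing along it from above grip the 24 mm flats
- head (a point): middle of the maul's head, on its axis, 35 mm along z from the maul's origin
- grip (a point): point on the handle's axis to grip, 125 mm along z from the maul's origin (55 mm past the head, 50 mm before the handle's end; lower down, the leaning handle's end would meet the gripper's body); in the rest about 130 mm above the bench; axes as the maul
- jar: bystander: amber glass jar with a metal cap, 72 mm in diameter, 55 mm high, beyond the boards; origin at the centre of its underside
- rivet_tin: bystander: round steel tin, 64 mm in diameter, 34 mm high, beyond the boards; origin at the centre of its underside
- snap_hook: bystander: steel snap hook lying flat, 84 mm long (from 16 mm behind its origin to 72 mm ahead along its x), 8 mm thick, on the robot's side of the boards; origin at the centre of its ring, on the underside
Not all that is in view belongs to the job. Leave any turquoise look-alike of the loose_board alone.

How it is judged:
By the outcome, as a careful person would: the job done as asked, in the order asked, and still so for the second after the job is handed in, while the arm keeps its last pose, push and grip.
It also fails if it takes over 72 s, if anything falls off the work surface, if the arm or the gripper's body presses on something with over 40 N, if the wrist force passes 120 N, or if a joint passes its speed limit or range.

### The arm

A 7-joint arm with a two-finger parallel gripper is mounted at the origin on the work surface. World frame = base frame: x ahead of the robot, y to its left, z up, the work surface at z = 0. Lengths are in m, angles in rad, forces in N, time in s.
With the tool pointing down it reaches from about 0.4 to 0.85 m from the base axis. Payload 6.9 kg.
Tool frame: the origin (TCP) lies midway between the tips of the shut fingers; the grasp point (between the pads) lies 19 mm behind it; z points along the fingers, y is the line along which they close (so a half turn about z gives the same grasp; the last joint's range is limited). The gripper opens to 85 mm and grips with 20 to 120 N. Pads are 22 mm wide; open, the fingers measure 114 mm over their backs; the gripper's body (76 mm by 85 mm) begins 54 mm behind the grasp point. The pads swing forward as they close: fully open they stand 13 mm farther back than shut.
Start: joints at [1.214, 0.507, -0.238, 1.5, 0.126, 1.149, -0.155], TCP at [0.279, -0.559, 0.231] pointing down, gripper open.
Joint ranges: [-3.08, 3.08], [-0.24, 2.05], [-1.43, 1.35], [0, 2.5], [-1.52, 4.66], [0.17, 1.96], [-2.89, 2.89]. Speed limits (rad/s): [2.39, 2.39, 3.14, 3.14, 3.14, 3.14, 3.14].

### API

Orientations are given as a rotation vector (axis times angle).
In Python, from plant import bot gives the robot as it stands.
- The arm moves only by the tool drive_tool, never from a script. Its argument "moves" is a list of rows, each a list of 6 numbers: the shift along the world's x, y, z in mm, then the turn, a rotation vector about the world's x, y, z in degrees. In form: [[x, y, z, wx, wy, wz], ...]. A call has 1 to 8 rows; each row shifts and turns the commanded pose from where the row before left it; what a row does not reach is not made up. A row lasts 1/10 s, in which the tool goes at most 50 mm and 8.59 degrees, less where a joint would pass 70% of its speed; a pose out of reach is approached as far as the arm can. A call with a gripper value outside its range is refused whole. "claw" is the opening, from -1 (shut) to 1 (fully open), set as the call begins (left out, the last holds). The fingers move at their own pace and stop on an object; "newtons" is the grip in N (left out, the last holds). Time passes only in rows, so rows that do not move let the fingers close. It gives the time, the measured TCP pose, the force, the opening and the grip force at its end, in the units of the state.
- bot.read_state(): the state, without advancing time (a new reading comes with each control period).
- bot.capture(name): name is "side" or "top" or "wrist"; returns a dict with "color" (480x640x3 uint8, red, green, blue), "fx", "fy", "cx", "cy" (pixels), "D" ([k1, k2, p1, p2, k3] as OpenCV has them; the pictures are not rectified), "origin" and "rotation" of the camera in the world; the wrist camera has in their place "hand_eye" (4x4, takes a point from camera to tool coordinates, whose origin is the TCP and whose axes are the flange's). Camera axes: x right, y up, looking along -z (the intrinsics and any distortion apply to the point x, -y, -z); pixel columns grow to the right and rows downward; lengths in m; the calibration is good to about 2 mm. A picture is of the moment at which its call begins: read the wrist's pose just before it. There is no depth.
- bot.finish_job(): hands the job in; it is judged then, once.
The state is a dict: "t": time; "qpos": joint angles; "joint_velocities": joint speeds; "joint_torque": joint torques, N m; "eef_pos": TCP position; "ee_rot": TCP orientation; "wrist_force": force on the tool from outside, world axes, zero at the start; "ft_torque": the same for the moment, N m; "width": finger opening in m; "finger_force": force on a finger pad.
Only numpy, scipy, OpenCV 4.12 (cv2) and the standard library are available. Lean on these libraries where they do the work, as an engineer would, in place of code of your own. Each camera call takes 0.05 s, during which the arm holds its last target. There are 200 camera calls.

## Working session

There is one attempt and no reset: what is moved stays moved. The work goes in short steps, Python scripts to look and compute and a tool call to move; the robot and the scene stay as the last step left them, time stands still between calls to the robot, and variables do not carry over. Pictures are saved under pics/ and viewed, at most 10 in all, crops included, and the job is handed in when it is done.

Besides the shell and the picture viewer there is one more tool, called after ">>>" as name(argument=value, ...) on one line, values as JSON. drive_tool: Moves the arm, as the interface text tells. Its arguments: {"type":"object","properties":{"moves":{"type":"array","items":{"type":"array","items":{"type":"number"}}},"claw":{"type":"number"},"newtons":{"type":"number"}},"required":["moves"]}

```bash
mkdir -p pics; cat > h.py <<'E'
import numpy as np, cv2
from scipy.spatial.transform import Rotation as R
from plant import bot
def cap(name,fn=None):
    s=bot.read_state(); c=bot.capture(name)
    if 'hand_eye' in c:
        T=np.eye(4);T[:3,:3]=R.from_rotvec(s['ee_rot']).as_matrix();T[:3,3]=s['eef_pos']
        T=T@np.array(c['hand_eye']);c['origin']=T[:3,3];c['rotation']=T[:3,:3]
    c['origin']=np.array(c['origin']);c['rotation']=np.array(c['rotation'])
    if fn: cv2.imwrite('pics/'+fn,c['color'][:,:,::-1])
    np.save('/tmp/'+name+'.npy',c,allow_pickle=True)
    return c
def load(name): return np.load('/tmp/'+name+'.npy',allow_pickle=True).item()
def K(c): return np.array([[c['fx'],0,c['cx']],[0,c['fy'],c['cy']],[0,0,1.]])
def rays(c,px):
    u=cv2.undistortPoints(np.array(px,float).reshape(-1,1,2),K(c),np.array(c['D'],float)).reshape(-1,2)
    d=np.c_[u[:,0],-u[:,1],-np.ones(len(u))]@c['rotation'].T
    return d/np.linalg.norm(d,axis=1)[:,None]
def plane(c,px,z):
    d=rays(c,px);o=c['origin'];return o+d*((z-o[2])/d[:,2])[:,None]
def tri(c1,p1,c2,p2):
    A=rays(c1,p1);B=rays(c2,p2);out=[]
    for a,b in zip(A,B):
        M=np.c_[a,-b];t=np.linalg.lstsq(M,c2['origin']-c1['origin'],rcond=None)[0]
        x=c1['origin']+a*t[0];y=c2['origin']+b*t[1];out.append(np.r_[(x+y)/2,np.linalg.norm(x-y)])
    return np.array(out)
def proj(c,P):
    q=(np.array(P,float).reshape(-1,3)-c['origin'])@c['rotation'];q=q*[1,-1,-1]
    return cv2.projectPoints(q,np.zeros(3),np.zeros(3),K(c),np.array(c['D'],float))[0].reshape(-1,2)
E
python3 - <<'E'
from h import *
for n in('top','side'):
    c=cap(n,n+'0.png');print(n,c['origin'],c['rotation'].round(3),c['fx'],c['D'])
s=bot.read_state();print(s)
E
```

```text
top [ 0.49953087 -0.01560196  0.94210128] [ 0.049 -0.05  -1.569] 480.43715093624655 [-0.03501228  0.          0.          0.          0.        ]
side [0.40821995 0.71863351 0.96994898] [ 0.115 -1.022 -2.78 ] 549.7530833987074 [-0.02316422  0.          0.          0.          0.        ]
{'t': 0.1, 'qpos': array([ 1.21353434,  0.5082448 , -0.23752159,  1.5010323 ,  0.12569374,
        1.14892726, -0.15480166]), 'joint_velocities': array([ 0.0011654 , -0.00082798, -0.00157113, -0.0032447 ,  0.00063722,
        0.00066843, -0.00109274]), 'joint_torque': array([-4.47678234e-03, -6.21843338e+01, -2.19421037e+00, -2.50210387e+01,
        1.25600505e-02,  7.72826315e-03, -2.87241949e-05]), 'eef_pos': array([ 0.27873795, -0.55888755,  0.23052204]), 'ee_rot': array([-3.05634011e+00, -7.20073404e-01,  6.35791942e-04]), 'wrist_force': array([0.52757052, 0.46958096, 0.81190384]), 'ft_torque': array([-0.00692629,  0.00909637, -0.01833072]), 'finger_force': 0.0, 'width': 0.08558284989196004}
```

View pics/top0.png

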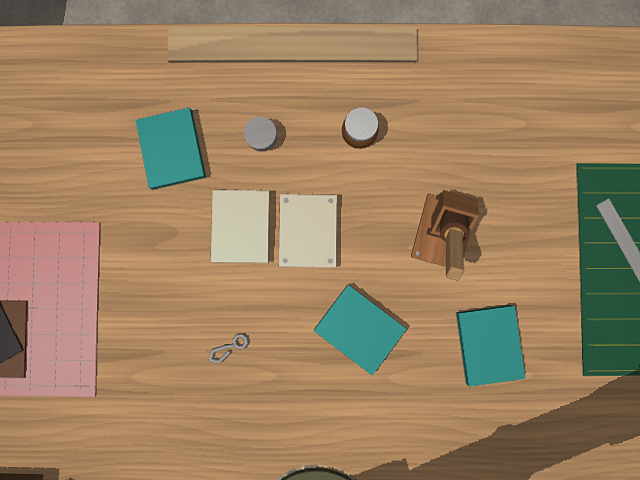

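View pics/side0.png

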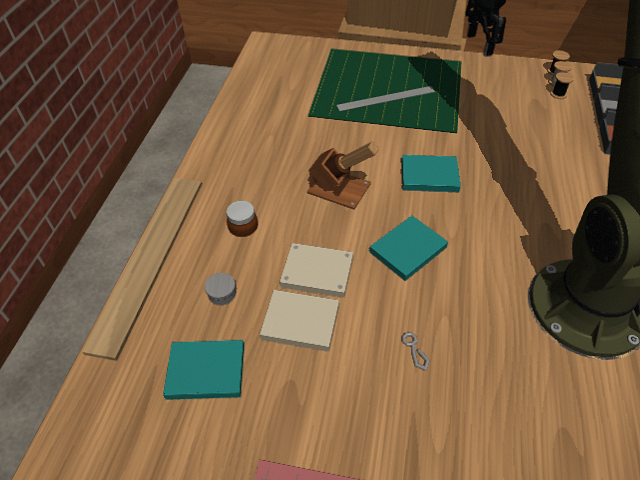

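The top view shows the fixed board (screws) at about (308,231), the loose cream board at (240,227) and the maul in its rest at (456,240). The jar is at (361,126), the tin at (261,133) and the hook at (230,348).
Possible confusions for the loose board are the turquoise plates at (171,148), (361,329) and (491,345) and the screwed board at (308,231). I choose the cream plate without screws at (240,227). The side view agrees: loose at (300,320), fixed at (317,268), maul at (345,165).

```bash
sed -i "s/    c\['origin'\]=np.array(c\['origin'\]);c\['rotation'\]=np.array(c\['rotation'\])/    c['origin']=np.array(c['origin']);r=np.array(c['rotation']);c['rotation']=R.from_rotvec(r).as_matrix() if r.size==3 else r/" h.py
cat >> h.py <<'E'
def boards(c,ztop=.022):
    """cream top faces: list of 4 corner px, as fitted by lines to the contour"""
    hsv=cv2.cvtColor(c['color'],cv2.COLOR_RGB2HSV)
    m=cv2.inRange(hsv,(18,8,140),(45,75,255));m=cv2.morphologyEx(m,cv2.MORPH_OPEN,np.ones((3,3)))
    out=[]
    for k in cv2.findContours(m,cv2.RETR_EXTERNAL,cv2.CHAIN_APPROX_NONE)[0]:
        if cv2.contourArea(k)>2000: out.append((cv2.contourArea(k),k.reshape(-1,2)))
    return m,out
def quad(k):
    h=cv2.convexHull(k.astype(np.float32));e=3
    while len(cv2.approxPolyDP(h,e,True))>4:e+=1
    q=cv2.approxPolyDP(h,e,True).reshape(-1,2).astype(float);L=[]
    for i in range(4):
        a,b=q[i],q[(i+1)%4];d=(b-a)/np.linalg.norm(b-a);v=k-a
        t=v@d/np.linalg.norm(b-a);n=abs(v@[-d[1],d[0]])
        p=k[(t>.12)&(t<.88)&(n<3)].astype(np.float32)
        vx,vy,x,y=cv2.fitLine(p,cv2.DIST_HUBER,0,.01,.01).ravel();L.append(np.cross([x,y,1],[x+vx,y+vy,1]))
    o=[]
    for i in range(4):
        w=np.cross(L[i-1],L[i]);o.append(w[:2]/w[2])
    return np.array(o)
E
python3 - <<'E'
from h import *
np.set_printoptions(precision=4,suppress=True)
for n in('top','side'):
    c=cap(n);m,o=boards(c);print(n,c['rotation'][:,2])
    for a,k in o:
        q=quad(k);P=plane(c,q,.022);print(a,'\n',np.c_[q,P]);print([np.linalg.norm(P[i]-P[i-1]).round(4) for i in range(4)],P.mean(0))
# crop of rest
t=load('top')['color'][170:300,390:510];s=load('side')['color'][125:220,290:400]
a=cv2.resize(t,None,fx=3.2,fy=3.2,interpolation=3);b=cv2.resize(s,None,fx=3.2,fy=3.2,interpolation=3)
H=max(a.shape[0],b.shape[0]);im=np.zeros((H,a.shape[1]+b.shape[1],3),np.uint8);im[:a.shape[0],:a.shape[1]]=a;im[:b.shape[0],a.shape[1]:]=b
print(im.shape,a.shape);cv2.imwrite('pics/rest.png',im[:,:,::-1])
E
```

```text
top [-0.063   0.0006  0.998 ]
3962.0 
 [[280.5397 195.       0.6423   0.069    0.022 ]
 [336.0856 195.       0.6424  -0.0383   0.022 ]
 [334.5143 266.       0.5055  -0.0352   0.022 ]
 [278.6084 266.       0.5054   0.0717   0.022 ]]
[np.float64(0.1369), np.float64(0.1073), np.float64(0.1369), np.float64(0.1069)] [0.5739 0.0168 0.022 ]
3964.5 
 [[212.     189.5524   0.6528   0.2019   0.022 ]
 [268.159  191.4687   0.6491   0.093    0.022 ]
 [266.514  262.       0.513    0.0949   0.022 ]
 [212.     262.       0.5128   0.1996   0.022 ]]
[np.float64(0.1401), np.float64(0.109), np.float64(0.1362), np.float64(0.1046)] [0.5819 0.1473 0.022 ]
side [-0.1331  0.6347  0.7612]
3107.0 
 [[273.5699 289.7606   0.6507   0.0946   0.022 ]
 [338.1186 300.4734   0.5133   0.0959   0.022 ]
 [327.8671 345.8427   0.5142   0.2028   0.022 ]
 [259.8493 334.069    0.6507   0.2023   0.022 ]]
[np.float64(0.1077), np.float64(0.1374), np.float64(0.1069), np.float64(0.1365)] [0.5822 0.1489 0.022 ]
2470.5 
 [[292.268  243.0745   0.6414  -0.0361   0.022 ]
 [352.2392 252.4658   0.5051  -0.0342   0.022 ]
 [343.4806 291.622    0.5062   0.0722   0.022 ]
 [279.6038 281.276    0.6436   0.0711   0.022 ]]
[np.float64(0.1073), np.float64(0.1363), np.float64(0.1064), np.float64(0.1374)] [0.5741 0.0182 0.022 ]
(416, 736, 3) (416, 384, 3)
```

View pics/rest.png

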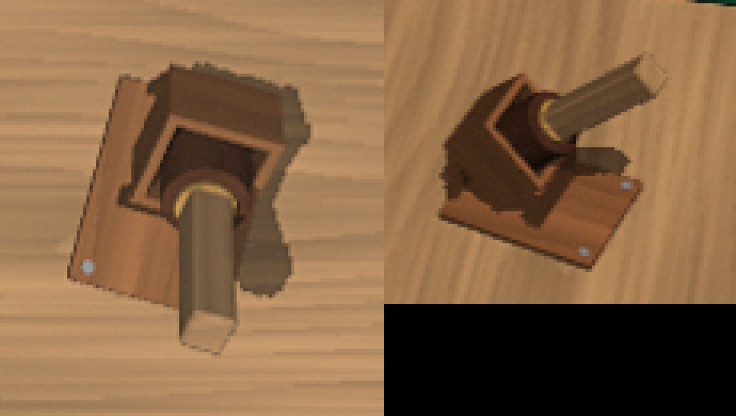

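The crop shows the maul's end face at about top px (454.4,273.4) and side px (374.1,148.4). The neck ring is at top (454.1,232.5) and side (341.9,161.9). The screws on the base show in the side view at (365.3,182.8) and (352.5,203.8).

```bash
python3 - <<'E'
from h import *
np.set_printoptions(precision=4,suppress=True)
t,s=load('top'),load('side')
tc=lambda x,y:(390+x/3.2,170+y/3.2); sc=lambda x,y:(290+(x-384)/3.2,125+y/3.2)
T=[tc(206,331),tc(205,200),tc(88,267)];S=[sc(653,75),sc(551,117),sc(584,252)]
P=tri(t,T,s,S);print('end,neck,screw',P);d=P[0,:3]-P[1,:3];print('len',np.linalg.norm(d),d/np.linalg.norm(d),'yaw',np.degrees(np.arctan2(-d[1],-d[0])))
z=.012
B=plane(s,[sc(584,252),sc(625,185),sc(440,212),sc(590,268),sc(642,182)],z);print(B)
C=plane(t,[tc(122,75),tc(68,278),tc(88,267)],z);print(C)
for a,b in((B[0],B[1]),(B[2],B[3]),(B[3],B[4]),(C[0],C[1])):print('dir',np.degrees(np.arctan2(*(b-a)[1::-1])))
for n,p,z in(('tin',(261,133),.034),('jar',(361,124),.055),('hook',(240,341),.004),('look',(208,178),.02)):print(n,plane(t,[p],z))
E
```

```text
end,neck,screw [[ 0.4917 -0.2278  0.1595  0.0019]
 [ 0.5652 -0.2465  0.0918  0.0008]
 [ 0.5304 -0.1979  0.004   0.0002]]
len 0.10153979749642017 [-0.7229  0.1841  0.6659] yaw -14.290642542452732
[[ 0.5295 -0.1903  0.012 ]
 [ 0.5097 -0.2672  0.012 ]
 [ 0.6451 -0.2121  0.012 ]
 [ 0.5225 -0.1748  0.012 ]
 [ 0.4972 -0.2729  0.012 ]]
[[ 0.6474 -0.2185  0.012 ]
 [ 0.5234 -0.1841  0.012 ]
 [ 0.5301 -0.1964  0.012 ]]
dir -104.45022381104701
dir 163.08446141786646
dir -104.47246167785042
dir 164.50601780126297
tin [[0.7608 0.1065 0.034 ]]
jar [[ 0.7722 -0.0844  0.055 ]]
hook [[0.3603 0.1473 0.004 ]]
look [[0.6758 0.2106 0.02  ]]
```

>>> drive_tool(moves=[[-5,0,10,0,0,8],[0,0,10,0,0,8],[0,0,10,0,0,8],[0,0,0,0,0,8]], claw=0)

```text
t: 0.6
eef_pos: [0.2743, -0.5597, 0.2626]
ee_rot: [2.735, 1.542, -0.0]
wrist_force: [-0.3, 0.9, -0.1]
width: 0.0424
finger_force: 0.0
```

Checks: the grip point comes out at about (0.527,-0.237,0.127), against 0.130 in the text, the handle length at 101 mm and the rest yaw at about -15°. The fixed board is centred at (0.574,0.0175) and the loose one at (0.582,0.148), a gap of about 20 mm. Now I go to the free side of the loose board.

>>> drive_tool(moves=[[17,45,0,0,0,4],[17,45,0,0,0,4],[17,45,0,0,0,4],[17,45,0,0,0,4],[17,45,0,0,0,4],[17,45,0,0,0,4],[17,45,0,0,0,4],[17,45,0,0,0,2.5]])

```text
t: 1.4
eef_pos: [0.4102, -0.1975, 0.2614]
ee_rot: [2.238, 2.205, -0.0]
wrist_force: [0.9, -0.5, -0.3]
width: 0.0431
finger_force: 0.0
```

>>> drive_tool(moves=[[17,45,0,0,0,0],[17,45,0,0,0,0],[17,45,0,0,0,0],[17,45,0,0,0,0],[17,45,0,0,0,0],[17,45,0,0,0,0],[17,45,0,0,0,0],[17,45,0,0,0,0]])

```text
t: 2.2
eef_pos: [0.5465, 0.1624, 0.2611]
ee_rot: [2.241, 2.201, -0.001]
wrist_force: [1.0, -0.4, 0.3]
width: 0.0424
finger_force: 0.0
```

>>> drive_tool(moves=[[15,42,0,0,0,0],[15,42,0,0,0,0],[0,0,-50,0,0,0],[0,0,-50,0,0,0],[0,0,-50,0,0,0],[0,0,-50,0,0,0],[0,0,-40,0,0,0],[0,0,-12,0,0,0]])

```text
t: 3.0
eef_pos: [0.5735, 0.243, 0.0048]
ee_rot: [-2.239, -2.201, 0.011]
wrist_force: [-0.5, -0.8, -0.2]
width: 0.043
finger_force: 0.0
```

```bash
python3 - <<'E'
from h import *
cap('side');c=load('side')['color'][200:400,200:440];cv2.imwrite('pics/s1.png',cv2.resize(c,None,fx=2.5,fy=2.5)[:,:,::-1])
print(bot.read_state()['eef_pos'])
E
```

```text
[0.57395558 0.24347067 0.00528242]
```

View pics/s1.png

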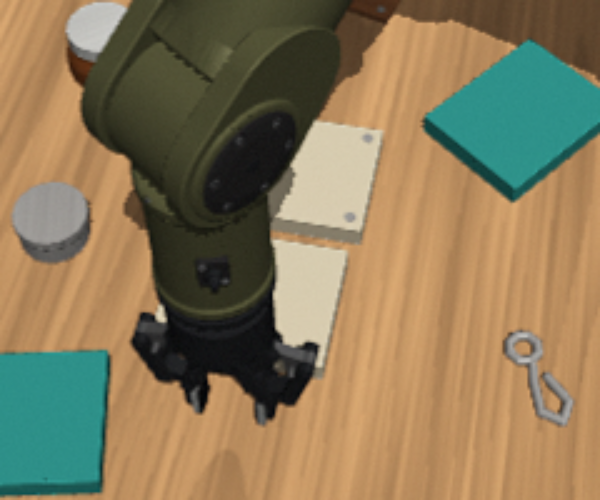

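The fingers stand behind the loose board's free edge, clear of the turquoise plate. Next comes the slow push.

>>> drive_tool(moves=[[3,-12,0,0,0,0],[2,-10,0,0,0,0],[0,-5,0,0,0,0],[0,-5,0,0,0,0],[0,-4,0,0,0,0],[0,-4,0,0,0,0]])

```text
t: 3.65
eef_pos: [0.5815, 0.2058, 0.0104]
ee_rot: [-2.24, -2.203, -0.004]
wrist_force: [0.6, 3.1, 2.9]
width: 0.0427
finger_force: 1.5
```

>>> drive_tool(moves=[[0,-3,0,0,0,0],[0,-3,0,0,0,0],[0,-1,0,0,0,0],[0,0,0,0,0,0]])

```text
t: 4.05
eef_pos: [0.5809, 0.1975, 0.0091]
ee_rot: [-2.241, -2.202, 0.001]
wrist_force: [1.1, 1.8, 0.3]
width: 0.0429
finger_force: 0.9
```

>>> drive_tool(moves=[[0,-2,-1,0,0,0],[0,-2,0,0,0,0],[0,-1,0,0,0,0],[0,0,0,0,0,0]])

```text
t: 4.45
eef_pos: [0.5807, 0.193, 0.0081]
ee_rot: [-2.24, -2.202, 0.0]
wrist_force: [-0.6, 3.6, 0.5]
width: 0.0428
finger_force: 1.9
```

>>> drive_tool(moves=[[0,-1,0,0,0,0],[0,-1,0,0,0,0],[0,-1,0,0,0,0],[0,0,0,0,0,0]])

```text
t: 4.85
eef_pos: [0.5801, 0.1926, 0.0082]
ee_rot: [-2.235, -2.203, -0.003]
wrist_force: [-1.6, 8.9, -2.0]
width: 0.0428
finger_force: 4.6
```

>>> drive_tool(moves=[[0,-2,0,0,0,0],[0,-2,0,0,0,0],[0,0,0,0,0,0]])

```text
t: 5.15
eef_pos: [0.5801, 0.1925, 0.0088]
ee_rot: [-2.231, -2.203, -0.011]
wrist_force: [-1.4, 16.3, -2.0]
width: 0.043
finger_force: 8.3
```

>>> drive_tool(moves=[[0,20,0,0,0,0],[0,30,0,0,0,0],[0,0,50,0,0,0],[0,0,50,0,0,0],[0,0,50,0,0,0],[0,0,50,0,0,0],[0,20,50,0,0,0],[0,20,40,0,0,0]], claw=1)

```text
t: 5.95
eef_pos: [0.5814, 0.2722, 0.2973]
ee_rot: [2.243, 2.197, -0.001]
wrist_force: [0.9, 0.4, -1.0]
width: 0.0851
finger_force: 0.0
```

```bash
python3 - <<'E'
from h import *
ims=[]
for n,(x,y) in(('top',(180,160)),('side',(230,220))):
    c=cap(n)['color'][y:y+140,x:x+200];ims.append(cv2.resize(c,None,fx=3.5,fy=3.5))
c=cap('wrist')['color']
cv2.imwrite('pics/b.png',cv2.resize(np.hstack([cv2.resize(ims[0],(400,280)),cv2.resize(ims[1],(400,280))]),None,fx=1,fy=1)[:,:,::-1])
cv2.imwrite('pics/w.png',c[:,:,::-1])
E
```

```text
(no output)
```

View pics/b.png

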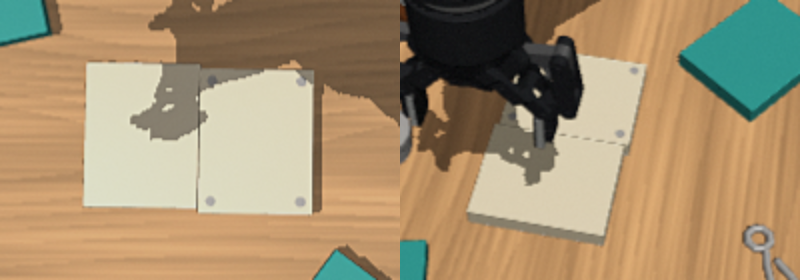

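View pics/w.png

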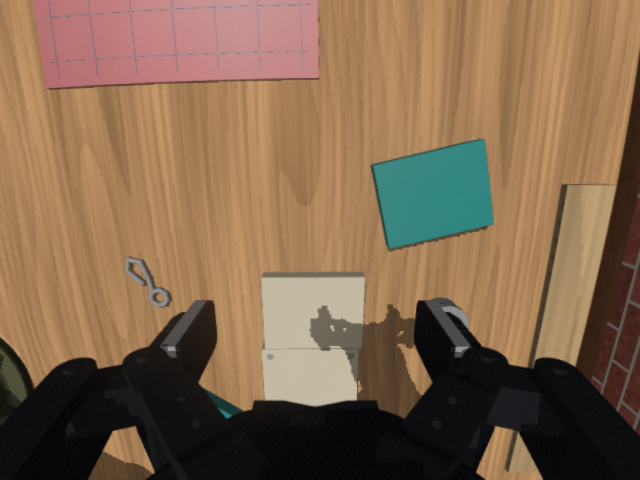

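The boards now meet along the whole seam, with a thin uniform line and ends about 6 mm apart. Jar, tin and hook are untouched. I travel to the maul, turning the tool so its y follows the rest's y.

>>> drive_tool(moves=[[-4,-36,0,0,0,-8],[-4,-36,0,0,0,-8],[-4,-36,0,0,0,-8],[-4,-36,0,0,0,-8],[-4,-36,0,0,0,-8],[-4,-36,0,0,0,-8],[-4,-36,0,0,0,-8],[-4,-36,0,0,0,-8]])

```text
t: 6.9
eef_pos: [0.5473, -0.0172, 0.2929]
ee_rot: [3.069, 0.668, -0.007]
wrist_force: [0.5, -0.2, -0.2]
width: 0.0856
finger_force: 0.0
```

>>> drive_tool(moves=[[-4,-36,0,0,0,-8],[-4,-36,0,0,0,-8],[-4,-36,0,0,0,-8],[-4,-36,0,0,0,-8],[-4,-36,0,0,0,-8],[0,-36,0,0,0,0],[0,0,0,0,0,0]])

```text
t: 7.6
eef_pos: [0.5255, -0.2373, 0.2923]
ee_rot: [3.109, -0.425, -0.008]
wrist_force: [0.1, -0.3, -1.0]
width: 0.0858
finger_force: 0.0
```

```bash
python3 - <<'E'
from h import *
np.set_printoptions(precision=4,suppress=True)
s=bot.read_state();Rm=R.from_rotvec(s['ee_rot']).as_matrix();print(s['eef_pos'],s['qpos'],Rm)
c=cap('wrist','w2.png');print(proj(c,[[.4917,-.2278,.1595],[.5652,-.2465,.0918],[.527,-.237,.127]]))
E
```

```text
[ 0.5255 -0.2373  0.2923] [ 0.5075  0.3895 -0.1953  1.5243  0.083   1.2401 -1.5436] [[ 0.9632 -0.2687 -0.0057]
 [-0.2687 -0.9632 -0.0031]
 [-0.0047  0.0045 -1.    ]]
[[314.534  271.0799]
 [312.501  174.7232]
 [313.7132 221.3469]]
```

View pics/w2.png

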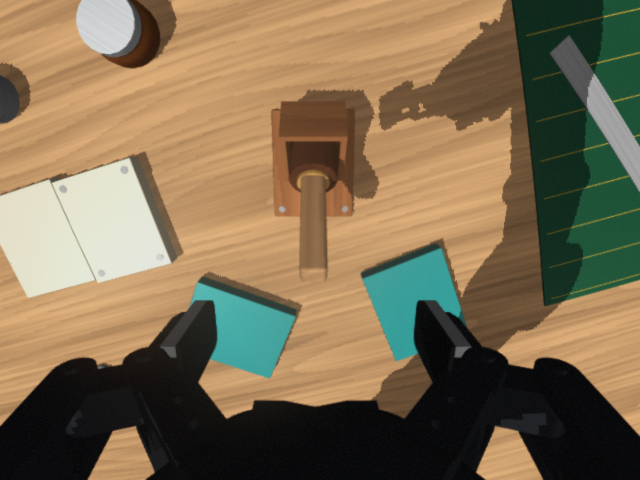

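The wrist view shows the maul's handle upright in the picture, from the neck at (313,180) to the end at (313,274). That matches the prediction within a few pixels, and the yaw is aligned. Descend.

>>> drive_tool(moves=[[1,0,-45,0,0,0],[0,0,-45,0,0,0],[0,0,-45,0,0,0],[0,0,-25,0,0,0],[0,0,-14,0,0,0],[0,0,-8,0,0,0],[0,0,0,0,0,0]])

```text
t: 8.35
eef_pos: [0.5288, -0.229, 0.1113]
ee_rot: [-3.114, 0.409, 0.005]
wrist_force: [-0.8, 0.8, 0.8]
width: 0.0854
finger_force: 0.0
```

```bash
python3 - <<'E'
from h import *
print(bot.read_state()['eef_pos'],bot.read_state()['wrist_force'])
c=cap('side')['color'][90:240,270:440];cv2.imwrite('pics/s3.png',cv2.resize(c,None,fx=3.5,fy=3.5,interpolation=3)[:,:,::-1])
E
```

```text
[ 0.5288047  -0.22897887  0.11132874] [-0.79672312  0.83593387  0.79452354]
```

View pics/s3.png

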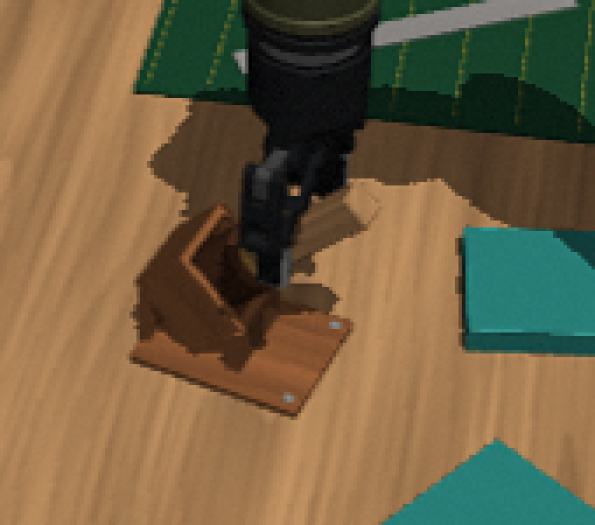

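The fingers straddle the handle, with a finger at (265,240) in the crop. The TCP has drifted 8 mm in y, so I correct that and close.

>>> drive_tool(moves=[[-3,-8,0,0,0,0],[0,0,0,0,0,0]])

```text
t: 8.6
eef_pos: [0.5267, -0.2395, 0.1137]
ee_rot: [3.113, -0.412, 0.002]
wrist_force: [0.0, -1.0, -0.0]
width: 0.0856
finger_force: 0.0
```

>>> drive_tool(moves=[[0,0,0,0,0,0],[0,0,0,0,0,0],[0,0,0,0,0,0],[0,0,0,0,0,0],[0,0,0,0,0,0]], claw=-1, newtons=30)

```text
t: 9.1
eef_pos: [0.5271, -0.2375, 0.1128]
ee_rot: [-3.115, 0.409, -0.0]
wrist_force: [-2.1, 1.3, 1.5]
width: 0.0235
finger_force: 34.6
```

>>> drive_tool(moves=[[0,0,0,0,0,0],[0,0,0,0,0,0],[-7,2,7,0,0,0],[-10,3,10.5,0,0,0],[-10,2.5,10.5,0,0,0]], newtons=90)

```text
t: 9.6
eef_pos: [0.4992, -0.2299, 0.1415]
ee_rot: [-3.115, 0.409, -0.0]
wrist_force: [0.9, -0.9, -1.3]
width: 0.0227
finger_force: 88.1
```

>>> drive_tool(moves=[[-14,4,14,0,0,0],[-14,3.5,14,0,0,0],[-14,4,14,0,0,0],[0,0,30,0,0,0],[0,0,40,0,0,0],[0,0,40,0,0,0],[0,0,0,0,0,0]])

```text
t: 10.3
eef_pos: [0.4586, -0.2191, 0.2984]
ee_rot: [3.112, -0.41, 0.012]
wrist_force: [0.5, -0.1, -1.8]
width: 0.0227
finger_force: 88.6
```

>>> drive_tool(moves=[[0,15,0,-1.94,-7.24,0],[0,20,0,-1.94,-7.24,0],[0,25,0,-1.94,-7.24,0],[0,25,0,-1.94,-7.24,0],[0,25,0,-1.94,-7.24,0],[0,25,0,-1.94,-7.24,0],[0,0,0,0,0,0]])

```text
t: 11.0
eef_pos: [0.4513, -0.1099, 0.2911]
ee_rot: [2.846, -0.384, 0.977]
wrist_force: [0.4, -0.2, -2.5]
width: 0.0228
finger_force: 88.8
```

>>> drive_tool(moves=[[7,27,0,0,0,5],[7,27,0,0,0,5],[7,27,-10,0,0,4],[7,27,-10,0,0,0],[7,27,-10,0,0,0],[7,20,-10,0,0,0],[0,0,0,0,0,0]])

```text
t: 11.7
eef_pos: [0.4836, 0.0035, 0.2661]
ee_rot: [2.945, -0.037, 0.994]
wrist_force: [0.3, -1.1, -1.7]
width: 0.0229
finger_force: 89.0
```

```bash
python3 - <<'E'
from h import *
np.set_printoptions(precision=4,suppress=True)
s=bot.read_state();print(s['eef_pos'],s['qpos'],R.from_rotvec(s['ee_rot']).as_matrix())
t=cap('top')['color'];c=cap('side')['color']
cv2.imwrite('pics/f.png',np.hstack([cv2.resize(t[130:330,180:380],(400,400),interpolation=3),cv2.resize(c[120:320,230:430],(400,400),interpolation=3)])[:,:,::-1])
E
```

```text
[0.4836 0.0035 0.2661] [ 0.2701 -0.0042 -0.4239  2.361   0.7403  0.1944 -2.4379] [[ 0.7953 -0.0334  0.6053]
 [-0.012  -0.9992 -0.0394]
 [ 0.6061  0.0241 -0.795 ]]
```

View pics/f.png

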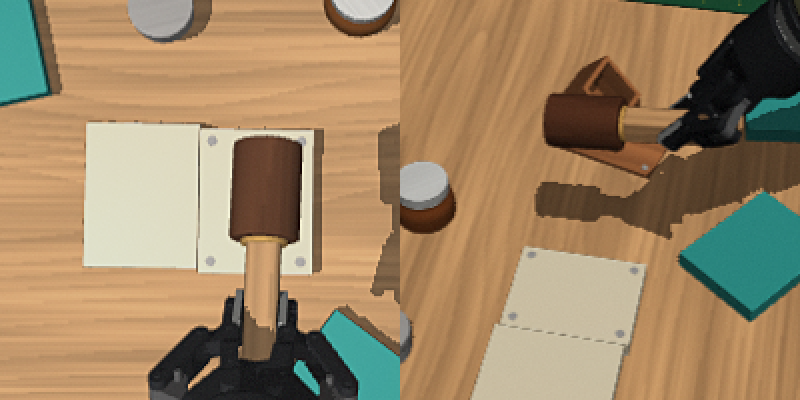

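The seam and boards are intact and the maul is held. Joint 6 is near its lower limit (0.194), so the tilt stopped at 37°. I extend outward, lower over the seam and then finish the tilt.

>>> drive_tool(moves=[[14,18,0,0,0,0],[14,18,0,0,0,0],[14,18,0,0,0,0],[10,15,-10,0,0,0],[0,0,-20,0,0,0],[0,0,-20,0,0,0],[0,0,0,0,-4,0],[0,0,0,0,-4,0]])

```text
t: 12.6
eef_pos: [0.5313, 0.0609, 0.2547]
ee_rot: [2.934, -0.043, 1.018]
wrist_force: [0.4, -0.4, -2.2]
width: 0.0228
finger_force: 89.0
```

```bash
python3 - <<'E'
from h import *
np.set_printoptions(precision=4,suppress=True)
s=bot.read_state();print(s['eef_pos'],s['qpos'],R.from_rotvec(s['ee_rot']).as_matrix())
E
```

```text
[0.5313 0.0609 0.2547] [-0.6874  0.112   0.4143  2.3026  1.0463  0.2022 -2.87  ] [[ 0.785  -0.0377  0.6183]
 [-0.0143 -0.999  -0.0428]
 [ 0.6193  0.0248 -0.7847]]
```

Joint 7 is now at its limit too. I fit a small kinematic model to the recorded (q, pose) samples to choose a reachable final pose.

```bash
cat > k.py <<'E'
from h import *
import itertools
np.set_printoptions(precision=4,suppress=True)
s=bot.read_state()
Q=[[1.21353434,.5082448,-.23752159,1.5010323,.12569374,1.14892726,-.15480166],[.5075,.3895,-.1953,1.5243,.083,1.2401,-1.5436],[.2701,-.0042,-.4239,2.361,.7403,.1944,-2.4379],list(s['qpos'])]
P=[[.27873795,-.55888755,.23052204],[.5255,-.2373,.2923],[.4836,.0035,.2661],list(s['eef_pos'])]
RR=[R.from_rotvec([-3.05634011,-.720073404,.000635792]).as_matrix(),np.array([[.9632,-.2687,-.0057],[-.2687,-.9632,-.0031],[-.0047,.0045,-1]]),
 np.array([[.7953,-.0334,.6053],[-.012,-.9992,-.0394],[.6061,.0241,-.795]]),R.from_rotvec(s['ee_rot']).as_matrix()]
AX='zyzyzyz'
def chain(q,sg):
    M=np.eye(3);o=[]
    for a,x,g in zip(AX,q,sg): M=M@R.from_euler(a,g*x).as_matrix();o.append(M)
    return o
if __name__=='__main__':
    best=[]
    for sg in itertools.product((1,-1),repeat=7):
        if sg[1]<0: continue
        F=[chain(q,sg)[-1].T@r for q,r in zip(Q,RR)]
        m=R.from_matrix(F).mean();e=max((m.inv()*R.from_matrix(f)).magnitude() for f in F);best.append((e,sg,m.as_rotvec()))
    best.sort(key=lambda b:b[0])
    for b in best[:4]:print(b)
    sg=best[0][1];A=[];y=[]
    for q,p in zip(Q,P):
        C=chain(q,sg);A.append(np.c_[[0,0,1],C[1][:,2],C[3][:,2],C[6][:,2],C[1][:,0],C[5][:,0]]);y+=p
    for n in(4,5,6):
        B=np.vstack(A)[:,:n];x,*_=np.linalg.lstsq(B,np.array(y),rcond=None);print(x,(B@x-y).reshape(-1,3))
E
python3 k.py
```

```text
(0.00011862408307223341, (-1, 1, -1, 1, -1, 1, -1), array([-0.    ,  0.    ,  1.5708]))
(0.8491486359741871, (-1, 1, -1, -1, 1, 1, 1), array([ 1.6417,  1.8411, -0.4751]))
(0.8606664236243856, (1, 1, 1, 1, 1, 1, 1), array([-0.0356,  0.0356, -1.6366]))
(0.9087566348144436, (1, 1, -1, 1, 1, 1, 1), array([ 0.0047,  0.1396, -1.433 ]))
[0.2136 0.623  0.3605 0.3868] [[ 0.0173  0.0075 -0.0076]
 [ 0.0041  0.0203 -0.0078]
 [-0.0003  0.0205  0.0078]
 [-0.0021  0.021   0.0076]]
[ 0.2044  0.643   0.3629  0.3994 -0.0118] [[ 0.0184  0.0062 -0.0073]
 [ 0.0034  0.0212 -0.0075]
 [-0.0024  0.0235  0.0068]
 [-0.      0.0148  0.0079]]
[0.1973 0.6411 0.3758 0.3695 0.0151 0.0341] [[ 0.0134  0.0032 -0.0044]
 [ 0.0037  0.016  -0.0006]
 [-0.004  -0.0068 -0.0001]
 [ 0.002   0.0022  0.0051]]
```

```bash
cat > k2.py <<'E'
from k import *
SG=(-1,1,-1,1,-1,1,-1)
def feats(q):
    C=chain(q,SG);return np.c_[[0,0,1],C[1][:,2],C[3][:,2],C[6][:,2],C[1][:,1],C[1][:,0],C[5][:,0]],C
def fit(cols):
    B=np.vstack([feats(q)[0][:,cols] for q in Q]);y=np.ravel(P);x=np.linalg.lstsq(B,y,rcond=None)[0];return x,(B@x-y).reshape(-1,3)
if __name__=='__main__':
    for c in([0,1,2,3,4],[0,1,2,3,4,5],[0,1,2,3,4,6],[0,1,2,3,4,5,6]):
        x,r=fit(c);print(c,x,abs(r).max())
E
python3 k2.py
```

```text
[0, 1, 2, 3, 4] [ 0.2393  0.5841  0.382   0.3612 -0.0232] 0.00751264796792761
[0, 1, 2, 3, 4, 5] [ 0.2404  0.5819  0.3818  0.3598 -0.0233  0.0012] 0.007335055331410101
[0, 1, 2, 3, 4, 6] [ 0.2339  0.5924  0.3822  0.3633 -0.0212  0.0039] 0.007451609581769714
[0, 1, 2, 3, 4, 5, 6] [ 0.2349  0.5888  0.3817  0.3594 -0.0205  0.0043  0.0058] 0.006807370384805833
```

```bash
cat > ik.py <<'E'
from k2 import *
from scipy.optimize import least_squares
x0,_=fit([0,1,2,3,4])
LO=np.array([-3.08,-.24,-1.43,0,-1.52,.17,-2.89]);HI=np.array([3.08,2.05,1.35,2.5,4.66,1.96,2.89])
RF=R.from_rotvec([0,0,np.pi/2]).as_matrix()
def fk(q):
    F,C=feats(q);return F[:,:5]@x0,C[-1]@RF
def goal(phi,sx,z=.18,b=np.pi/4):
    h=np.array([np.cos(phi),np.sin(phi),0]);tz=h*np.sin(b)-np.array([0,0,np.cos(b)]);ty=np.array([np.sin(phi),-np.cos(phi),0])
    head=np.array([.575+sx,.0725-.018*sx,z]);return head-.09*h+.018*tz,np.c_[np.cross(ty,tz),ty,tz]
if __name__=='__main__':
    rng=np.random.default_rng(0);now=np.array(bot.read_state()['qpos'])
    for phi in np.radians([-90,-60,-40,-20,0,20,40,60,90,120,150]):
      for sx in(-.02,.03):
        p,G=goal(phi,sx);best=None
        for k in range(25):
            q0=np.clip(now,LO+.1,HI-.1) if k==0 else rng.uniform(LO+.1,HI-.1)
            f=lambda q:np.r_[(fk(q)[0]-p)*10,(R.from_matrix(fk(q)[1]).inv()*R.from_matrix(G)).as_rotvec()*3,.002*(q-now)]
            r=least_squares(f,q0,bounds=(LO+.06,HI-.06),max_nfev=60);q=r.x
            if np.linalg.norm(f(q)[:6])<.05:
                d=np.abs(q-now).max()
                if best is None or d<best[0]:best=(d,q,np.minimum(q-LO,HI-q).min())
        print(int(round(np.degrees(phi))),sx,best)
E
time python3 ik.py
```

```text
-90 -0.02 (np.float64(4.823767304775557), array([-0.3381,  0.8279, -0.6208,  1.5062,  0.8637,  1.7064,  1.9538]), np.float64(0.2535604312292439))
-90 0.03 (np.float64(4.950578252204208), array([-0.3667,  0.8559, -0.5129,  1.3807,  0.8662,  1.6983,  2.0806]), np.float64(0.26173950779150035))
-60 -0.02 (np.float64(4.857040695066275), array([-0.2782,  0.7079, -0.8321,  1.9385,  1.1185,  1.5202,  1.9871]), np.float64(0.43982385552322323))
-60 0.03 (np.float64(1.2507725576751916), array([-1.3928,  0.952 ,  1.29  ,  1.9085, -0.2045,  0.7024, -2.83  ]), np.float64(0.0600000000000005))
-40 -0.02 (np.float64(1.0004055821399653), array([-1.5609,  0.7555,  1.2698,  2.2913,  0.0459,  0.2459, -2.83  ]), np.float64(0.06000000000000094))
-40 0.03 (np.float64(0.972252870073046), array([-1.443 ,  0.76  ,  1.2011,  2.2012,  0.074 ,  0.2581, -2.83  ]), np.float64(0.06000000000050898))
-20 -0.02 None
-20 0.03 (np.float64(2.9583074525726913), array([-1.3928,  0.6782,  1.29  ,  2.44  ,  3.8388,  0.23  ,  0.0884]), np.float64(0.060000000000000026))
0 -0.02 None
0 0.03 None
20 -0.02 None
20 0.03 None
40 -0.
[... 669 characters left out ...]
3,  1.0086, -0.2328]), np.float64(0.060000003064476504))
90 0.03 (np.float64(2.6220102814285196), array([ 0.969 ,  1.1228, -1.37  ,  1.5767,  0.3443,  1.0771, -0.2479]), np.float64(0.06000000014027229))
120 -0.02 (np.float64(3.0441237625918816), array([ 0.7347,  1.1425, -1.2498,  1.278 ,  0.2806,  1.5248,  0.1742]), np.float64(0.18017607220662635))
120 0.03 (np.float64(3.1121525291846366), array([ 0.641 ,  1.1496, -1.1526,  1.1006,  0.2358,  1.6052,  0.2422]), np.float64(0.2773774663253503))
150 -0.02 (np.float64(3.686329932290173), array([ 0.2955,  1.0664, -0.6367,  0.9098,  0.0439,  1.9   ,  0.8164]), np.float64(0.06000000000000094))
150 0.03 None
real	0m55.763s
user	0m56.096s
sys	0m0.083s
```

A radial heading isn't reachable with margin, but a head heading of about +100° is (handle towards −y, across the fixed board). So I untilt, yaw about 100° and tilt again there.

>>> drive_tool(moves=[[10,-12,0,0,7.6,0],[10,-12,0,0,7.6,0],[10,-12,0,0,7.6,0],[10,-12,0,0,7.6,0],[10,-12,0,0,7.6,0],[0,0,0,0,0,0]])

```text
t: 13.2
eef_pos: [0.5743, 0.0023, 0.2592]
ee_rot: [3.01, -0.055, 0.416]
wrist_force: [-0.2, -0.8, -2.6]
width: 0.023
finger_force: 89.1
```

>>> drive_tool(moves=[[0,0,0,0,0,8],[0,0,0,0,0,8],[0,0,0,0,0,8],[0,0,0,0,0,8],[0,0,0,0,0,8],[0,0,0,0,0,8],[0,0,0,0,0,8],[0,0,0,0,0,8]])

```text
t: 14.0
eef_pos: [0.5707, 0.0044, 0.2584]
ee_rot: [-2.609, -1.58, -0.453]
wrist_force: [-0.0, 0.6, -2.3]
width: 0.0233
finger_force: 89.0
```

```bash
cat > st.py <<'E'
from h import *
np.set_printoptions(precision=4,suppress=True)
s=bot.read_state();print(s['t'],s['eef_pos'],s['qpos'],R.from_rotvec(s['ee_rot']).as_matrix())
E
python3 st.py
```

```text
14.0 [0.5707 0.0044 0.2584] [ 0.313   0.3032 -0.3042  1.8104 -0.1601  0.8298 -0.3542] [[ 0.4321  0.8749  0.2189]
 [ 0.858  -0.4736  0.1991]
 [ 0.2778  0.1018 -0.9552]]
```

>>> drive_tool(moves=[[4,-2,0,0,0,8],[4,-2,0,0,0,8],[4,-2,0,0,0,8],[4,-2,0,0,0,8],[4,-2,0,0,0,8],[0,0,0,0,0,0]])

```text
t: 14.6
eef_pos: [0.5921, -0.0063, 0.2575]
ee_rot: [-1.862, -2.306, -0.386]
wrist_force: [-0.3, -0.5, -3.0]
width: 0.0227
finger_force: 89.0
```

```bash
cat >> st.py <<'E'
from ik import goal
p,G=goal(np.radians(100),0);M=R.from_rotvec(s['ee_rot']).as_matrix()
print('rot needed deg',np.degrees(R.from_matrix(G@M.T).as_rotvec()),'shift mm',1e3*(p-s['eef_pos']))
E
python3 st.py
```

```text
14.6 [ 0.5921 -0.0063  0.2575] [ 0.4549  0.4633 -0.4778  1.5849 -0.1019  1.1047  0.2811] [[-0.2164  0.9754  0.0426]
 [ 0.9361  0.1949  0.2926]
 [ 0.2771  0.1032 -0.9553]]
rot needed deg [27.2287 11.0185  0.2153] shift mm [ -3.6462   2.6558 -90.2157]
```

>>> drive_tool(moves=[[0,0,0,5.5,2.2,0],[0,0,0,5.5,2.2,0],[0,0,0,5.5,2.2,0],[0,0,0,5.5,2.2,0],[0,0,0,5.5,2.2,0],[0,0,0,0,0,0],[0,0,0,0,0,0]])

```text
t: 15.3
eef_pos: [0.5911, -0.0056, 0.2576]
ee_rot: [-1.59, -1.879, -0.655]
wrist_force: [0.9, 0.5, -1.8]
width: 0.0226
finger_force: 89.1
```

```bash
python3 st.py
```

```text
15.3 [ 0.5911 -0.0056  0.2576] [ 0.6604  0.7071 -0.5824  1.4314 -0.3797  1.3801  0.4391] [[-0.116   0.986  -0.1198]
 [ 0.6975  0.1667  0.6969]
 [ 0.7071 -0.0027 -0.7071]]
rot needed deg [ 0.0273 -0.1536  0.405 ] shift mm [ -2.7198   2.0159 -90.3525]
```

>>> drive_tool(moves=[[-1,1,-20,0,0,0],[-1,1,-20,0,0,0],[0,0,-20,0,0,0],[0,0,-20,0,0,0],[0,0,0,0,0,0],[0,0,0,0,0,0]])

```text
t: 15.9
eef_pos: [0.5892, -0.0025, 0.1796]
ee_rot: [-1.586, -1.882, -0.656]
wrist_force: [-0.2, 0.6, -2.0]
width: 0.0224
finger_force: 89.1
```

```bash
python3 st.py; python3 - <<'E'
from h import *
t=cap('top')['color'];c=cap('side')['color']
cv2.imwrite('pics/g.png',np.hstack([cv2.resize(t[160:320,210:370],(400,400),interpolation=3),cv2.resize(c[180:340,230:390],(400,400),interpolation=3)])[:,:,::-1])
E
```

```text
15.9 [ 0.5892 -0.0025  0.1796] [ 0.6556  0.7831 -0.5725  1.5206 -0.3584  1.2405  0.5097] [[-0.1193  0.9855 -0.121 ]
 [ 0.697   0.1699  0.6966]
 [ 0.7071 -0.0012 -0.7071]]
rot needed deg [ 0.0144 -0.0689  0.2154] shift mm [ -0.7678  -1.1255 -12.3477]
```

View pics/g.png

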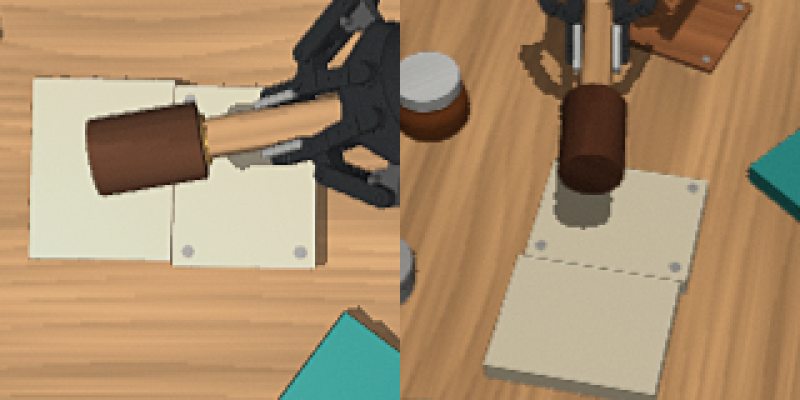

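The last picture shows the head straddling the seam in the top view, with its free face mid at crop (95,157), its neck end at (203,143) and the seam at x≈172. In the side view the face centre is at (591,173). The boards are still closed, the jar and tin unmoved. I triangulate for height and level.

```bash
cat > m.py <<'E'
from h import *
np.set_printoptions(precision=4,suppress=True)
t,s=load('top'),load('side')
a=lambda x,y:(210+x/2.5,160+y/2.5);b=lambda x,y:(230+(x-400)/2.5,180+y/2.5)
P=tri(t,[a(95,157),a(203,143)],s,[b(591,173),b(596,98)]);print(P)
d=P[0,:3]-P[1,:3];print('len',np.linalg.norm(d),'elev',np.degrees(np.arcsin(d[2]/np.linalg.norm(d))),'mid',P[:,:3].mean(0))
# prediction from tool pose
st=bot.read_state();M=R.from_rotvec(st['ee_rot']).as_matrix();g=np.array(st['eef_pos'])-.018*M[:,2]
for e in(-6,-3,0,3,6):
    h=np.r_[M[:2,2]/np.linalg.norm(M[:2,2])*np.cos(np.radians(e)),np.sin(np.radians(e))]
    print(e,'face,neck: top',proj(t,[g+.125*h,g+.055*h]).ravel(),'side',proj(s,[g+.125*h,g+.055*h]).ravel(),'head',g+.09*h)
print('seen',a(95,157),a(203,143),b(591,173),b(596,98))
E
python3 m.py
```

```text
[[0.5721 0.1049 0.1872 0.0004]
 [0.5817 0.0365 0.1926 0.002 ]]
len 0.0692835523980204 elev -4.433222594959531 mid [0.5769 0.0707 0.1899]
-6 face,neck: top [247.421  224.3036 290.1408 216.4694] side [306.9666 252.7954 308.4312 221.9386] head [0.5766 0.0727 0.1833]
-3 face,neck: top [246.443 223.974 289.87  216.294] side [306.8259 250.7896 308.3751 221.0232] head [0.5765 0.0731 0.188 ]
0 face,neck: top [245.6614 223.6011 289.6916 216.1006] side [306.6916 248.6102 308.322  220.0421] head [0.5765 0.0732 0.1927]
3 face,neck: top [245.0835 223.1845 289.6069 215.8895] side [306.5644 246.2622 308.272  218.998 ] head [0.5765 0.0731 0.1974]
6 face,neck: top [244.7163 222.7243 289.6174 215.6612] side [306.4447 243.7511 308.2253 217.8935] head [0.5766 0.0727 0.2021]
seen (248.0, 222.8) (291.2, 217.2) (306.4, 249.2) (308.4, 219.2)
```

```bash
cat > hm.py <<'E'
from h import *
from scipy.optimize import least_squares
np.set_printoptions(precision=2,suppress=True)
st=bot.read_state();M=R.from_rotvec(st['ee_rot']).as_matrix();g=np.array(st['eef_pos'])-.018*M[:,2]
hz=np.r_[M[:2,2]/np.linalg.norm(M[:2,2]),0];yv=np.cross([0,0,1],hz)
th=np.linspace(0,2*np.pi,60)
def sil(c,ctr,h):
    w=np.cross(h,yv);pts=np.array([ctr+s*h+.025*(np.cos(a)*yv+np.sin(a)*w) for s in(-.035,.035) for a in th])
    return cv2.convexHull(proj(c,pts).astype(np.float32)).reshape(-1,2)
for n in('top','side','wrist'):
    c=cap(n);ctr=g+.09*hz
    box=sil(c,ctr,hz);lo=np.maximum(box.min(0)-12,0).astype(int);hi=(box.max(0)+12).astype(int)
    hsv=cv2.cvtColor(c['color'],cv2.COLOR_RGB2HSV);m=np.zeros(hsv.shape[:2],np.uint8)
    r=cv2.inRange(hsv,(0,70,25),(11,255,125));m[lo[1]:hi[1],lo[0]:hi[0]]=r[lo[1]:hi[1],lo[0]:hi[0]]
    m=cv2.morphologyEx(m,cv2.MORPH_OPEN,np.ones((3,3)))
    k=max(cv2.findContours(m,0,cv2.CHAIN_APPROX_NONE)[0],key=cv2.contourArea);k=cv2.convexHull(k).reshape(-1,2)
    def bb(a):return np.r_[a.min(0),a.max(0)]
    print(n,'seen',bb(k),cv2.contourArea(k))
    for e in(-8,-4,0,4):
        h=hz*np.cos(np.radians(e))+np.array([0,0,np.sin(np.radians(e))]);q=sil(c,g+.09*h,h);print('  ',e,bb(q),cv2.contourArea(q))
E
python3 hm.py
```

```text
top seen [245 201 292 236] 1314.0
   -8 [242.84 201.04 294.44 239.84] 1530.5194387240335
   -4 [242.25 200.7  293.3  239.6 ] 1522.9813594011357
   0 [241.96 200.34 292.51 239.31] 1507.620863375836
   4 [241.92 199.94 292.23 238.95] 1497.6801864203298
side seen [294 214 319 256] 968.5
   -8 [293.52 215.1  321.52 260.76] 1133.2798351978417
   -4 [293.24 213.13 321.48 259.09] 1137.5652682085056
   0 [292.97 211.09 321.45 257.09] 1135.1120066693984
   4 [292.71 208.97 321.42 254.76] 1125.885743545834
wrist seen [271  91 352 197] 7562.0
   -8 [267.91  99.87 368.05 250.34] 12263.549163449788
   -4 [266.98  87.32 369.11 243.89] 13147.817369353143
   0 [265.97  74.54 370.26 237.57] 14136.083223895635
   4 [264.88  61.52 371.49 231.39] 15243.421239673742
```

The views agree on the head sagging about 3° below level, with its middle at about 0.190 m. I trim the tilt by 3° and lower by 14 mm.

>>> drive_tool(moves=[[0,-1,-7,1.5,0.3,0],[0,0,-7,1.5,0.3,0],[0,0,0,0,0,0],[0,0,0,0,0,0]])

```text
t: 16.55
eef_pos: [0.5887, -0.0052, 0.163]
ee_rot: [-1.554, -1.837, -0.689]
wrist_force: [-0.2, 0.6, -2.1]
width: 0.023
finger_force: 89.1
```

```bash
python3 hm.py; python3 st.py; python3 -c "
from h import *
t=cap('top');m,o=boards(t)
for a,k in o:print(a,k.min(0),k.max(0))
hs=cv2.cvtColor(t['color'],cv2.COLOR_RGB2HSV)
print(bot.read_state()['wrist_force'])"
```

```text
top seen [249 203 294 237] 1233.0
   -8 [246.55 203.19 296.92 241.25] 1459.0223797449144
   -4 [246.01 202.88 295.84 241.03] 1450.545759413275
   0 [245.74 202.53 295.11 240.76] 1434.5736189170275
   4 [245.71 202.16 294.88 240.42] 1427.8080585319549
side seen [294 217 320 259] 931.0
   -8 [295.05 220.33 322.46 265.3 ] 1101.2497515052091
   -4 [294.78 218.4  322.42 263.7 ] 1105.9449435637798
   0 [294.52 216.39 322.39 261.76] 1104.125527225202
   4 [294.28 214.32 322.36 259.5 ] 1095.5437972599175
wrist seen [272  91 356 199] 7898.0
   -8 [267.2  112.84 365.37 258.22] 11549.39642590261
   -4 [266.28 100.62 366.29 251.73] 12346.843446210958
   0 [265.28  88.2  367.29 245.37] 13235.441177392378
   4 [264.2   75.58 368.38 239.14] 14228.116339733475
16.7 [ 0.589  -0.0045  0.1642] [ 0.6768  0.8316 -0.5834  1.5182 -0.3743  1.2438  0.5401] [[-0.1098  0.9855 -0.1289]
 [ 0.658   0.1693  0.7337]
 [ 0.7449 -0.0043 -0.6671]]
rot needed deg [-3.0664 -0.7812  0.2576] shift mm [-0.6228  0.9037  3.0728]
5394.5 [222 191] [336 266]
[-0.15912145  0.35256656 -2.73237558]
```

>>> drive_tool(moves=[[0,3,3,0,0,0],[0,0,0,0,0,0],[0,0,0,0,0,0],[0,0,0,0,0,0],[0,0,0,0,0,0]])

```text
t: 17.25
eef_pos: [0.5889, -0.0018, 0.1669]
ee_rot: [-1.554, -1.839, -0.689]
wrist_force: [0.3, -0.2, -1.7]
width: 0.0227
finger_force: 89.1
```

```bash
python3 -c "
from plant import bot
s=bot.read_state();print(s['t'],s['eef_pos'],s['wrist_force'],s['joint_velocities'].round(3));print(bot.finish_job())"
```

```text
17.25 [ 0.58890187 -0.00182311  0.16694221] [ 0.33495547 -0.18818337 -1.67565046] [ 0.003  0.002 -0.     0.001  0.001  0.001  0.   ]
the job is handed in; nothing more can be done
None
```

I handed the job in at 17.25 s: the boards are closed along the seam with their ends about 6 mm apart, and the maul is held level to within about 2° by camera, with its head over the seam about 18 cm above the bench and the jar, tin and snap hook not touched.

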